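Refit the odour-filter cassette in its dock

TASK

Take the flat filter cassette from its stand and slide it upright down the two guides of the odour-filter dock until it stands on the gasket, feeling for the guides and lowering it gently: do not drop it or force it. Let go, then swing both steel levers fully upright, one after the other, gently, so that their hooks press the cassette home. Leave the mug, the tin and the spice jar where they are.

Things in the scene. Friction and masses are not known exactly. Their poses are not given: they have to be found in the camera images.
- cassette: white filter cassette, loose, about 0.16 kg: upright plate 8 mm thick (its x), 120 wide (y), 90 tall (z), dark grille on both faces; in the middle of its top edge a grip tab, 8 mm thick, 34 wide, up to 120 mm. The top edge beside the tab is where the hooks press. Both faces are alike. Origin: centre of its underside. Starts upright on the stand, parallel to the stand's y within 3 degrees
- cassette_tab (a point): centre of the grip tab, 112 mm above the cassette's underside; pinch it with the fingers on its two faces (8 mm apart, closing along the cassette's x)
- dock: fixed dock: grey base 90 (x) x 190 (y) x 8 mm, a white blower box 62 mm high behind (x +38 to +78 mm), two grey posts 98 mm high at y = +-80 mm; between them two white upright guides, U-channels facing each other along y. Origin: underside of the base, centre between the posts; z up. Delicate: it must not get more than about 30 N from the cassette or the robot, so press with far less
- dock_mouth (a point): nominal middle of the guides' mouth, 82 mm above the dock's origin. Channels 11 mm wide for the 8 mm plate, 1.75 mm play at each side edge; flared lead-in 1.5 mm a side over the top 10 mm. The guide pair is centred in y, but sits stiffly anywhere within 11 mm along the dock's x, not measured: look, or feel. A miss lands on a rim, cassette underside 76 to 84 mm above the dock's origin
- dock_gasket (a point): middle of the top of the dark rubber gasket strip (42 x 92 mm, on springs), 16 mm above the dock's origin. The cassette set down on it rests with its underside here, 16 mm up. It carries 6 N before it gives, 11 N at 5 mm; the hooks of the upright levers hold the cassette's underside at about 11 mm
- lever_left (a joint): angle of the steel lever on the dock's +y post: 0 = upright (home, rigid stop), grows as it leans outwards (+y), stop at 1.0. Starts at 0.65 to 0.9, hook clear of the guides. Stays where it is left: friction takes 3 to 7 N at the handle's end, 3 N more in the last 0.2 rad, against the cassette. Push it from outside with closed fingers, following its arc: on a level path it jams
- lever_right (a joint): the same for the mirrored lever on the dock's -y post: 0 = upright (home, rigid stop), grows as it leans outwards (-y)
- lever_left_pivot (a point): pivot of the left lever (axis along the dock's x), 90 mm above the dock's origin at y = +80 mm. The handle is 8 mm thick, 16 to 24 wide and reaches 75 mm from the pivot; a hook, 34 mm wide at its tip, reaches 29 mm inwards, its underside 11 mm above the pivot when the lever is upright
- lever_right_pivot (a point): pivot of the right lever, mirrored, at y = -80 mm
- lever_left_end (a point): middle of the free end of the left lever's handle, 75 mm from its pivot
- lever_right_end (a point): middle of the free end of the right lever's handle, 75 mm from its pivot
- stand: fixed stand in which the cassette waits: white plate 70 (x) x 140 (y) x 6 mm with four steel wire loops 43 mm high, which leave a gap of 14 mm for the cassette. Origin: centre of its underside
- mug: mug, 82 mm across, 91 mm high, behind the work; leave it alone. Origin: centre of its underside
- tin: flat tin, 86 mm across, 40 mm high, behind the work; leave it alone. Origin: centre of its underside
- spice_jar: spice jar with a dark cap, 41 mm across, 105 mm high, behind the work; leave it alone. Origin: centre of its underside
Mind the look-alikes: they are no part of the job. Of the things that look like the cassette, the largest one is meant.

How it is judged:
On the way, in this order (a step that is already met when the one before it is completed fails the run):
1. the cassette stands upright in the guides, down on the gasket, let go, with both levers still open (z of cassette in the frame of dock below 0.019 m and x of cassette in the frame of dock between -0.016 and 0.016 m and y of cassette in the frame of dock between -0.006 and 0.006 m and angle between the z axis of cassette and the z axis of dock, either way round below 0.1 rad and angle between the y axis of cassette and the y axis of dock, either way round below 0.1 rad and contact force between the fingers and cassette below 0.1 N and value of joint each of lever_left, lever_right above 0.4 rad), for 0.2 s.
2. both levers are upright and the cassette is pressed home (value of joint each of lever_left, lever_right below 0.07 rad and z of cassette in the frame of dock below 0.0135 m), for 0.2 s.
At the end, for the whole second after the job is handed in: The cassette stands upright between the guides (within 0.10 rad of the dock, within 6 mm of its middle in y and 16 mm in x), its underside less than 13.5 mm above the dock's origin (it rests at 16 mm before the levers press it), at rest; both levers are within 0.07 rad of upright (all of step 2 and x of cassette in the frame of dock between -0.016 and 0.016 m and y of cassette in the frame of dock between -0.006 and 0.006 m and angle between the z axis of cassette and the z axis of dock, either way round below 0.1 rad and angle between the y axis of cassette and the y axis of dock, either way round below 0.1 rad and linear speed of cassette below 0.01 m/s); the robot touches nothing.
It fails at once if the cassette is forced or dropped against the dock (more than 35 N) (contact force between cassette and dock above 35 N).
It fails at once if the cassette is dropped into or onto the dock: let go and falling (over 0.25 m/s) before it is down on the gasket (z of cassette in the frame of dock above 0.02 m and horizontal distance between cassette and dock below 0.06 m and contact force between the fingers and cassette below 0.1 N and linear speed of cassette above 0.25 m/s).
It fails at once if the robot presses on the dock or its levers with more than 30 N (contact force between any of the fingers, the arm and dock above 30 N).
It fails at once if the mug, the tin or the spice jar is moved more than 20 mm (distance of any of mug, tin, spice_jar from where it was at the start of the episode above 0.02 m).
It also fails if it takes over 72 s, if anything falls off the work surface, if the arm or the gripper's body presses on something with over 40 N, if the wrist force passes 120 N, or if a joint passes its speed limit or range.

ROBOT

A 7-joint arm with a two-finger parallel gripper is mounted at the origin on a cart in front of the work surface, level with it; the furniture and walls round the work are solid. World frame = base frame: x ahead of the robot, y to its left, z up, the work surface at z = 0. Lengths are in m, angles in rad, forces in N, time in s.
With the tool pointing down it reaches from about 0.4 to 0.85 m from the base axis. Payload 4.4 kg.
Tool frame: the origin (TCP) lies where the fingers leave the gripper's body, on its centre line; the fingertips stand 97 mm ahead of it and the grasp point (between the pads) lies 78 mm ahead of it; z points along the fingers, y is the line along which they close (so a half turn about z gives the same grasp; the last joint's range is limited). The gripper opens to 94 mm and grips with 3 to 60 N. Pads are 16 mm wide; open, the fingers measure 119 mm over their backs; the gripper's body (75 mm by 177 mm) begins 78 mm behind the grasp point.
Start: joints at [1.262, 0.628, 0.038, 1.517, -0.027, 0.996, -0.02], TCP at [0.156, -0.631, 0.303] pointing down, gripper open.
Joint ranges: [-3.06, 3.06], [-0.37, 2.12], [-1.25, 1.32], [0.18, 2.47], [-1.1, 4.24], [0.23, 1.98], [-2.94, 2.94]. Speed limits (rad/s): [2.57, 2.57, 3.14, 3.14, 3.14, 3.14, 3.14].

INTERFACE

Orientations are given as a rotation vector (axis times angle).
In Python, from plant import bot gives the robot as it stands.
- The arm moves only by the tool servo_tool, never from a script. Its arguments are lists of equal length, an entry for each row: "slide": the shift along the world's x, y, z in cm, a list of three; "rotation": the turn, a rotation vector about the world's x, y, z in rad, a list of three; "grip": the opening, from -1 (shut) to 1 (fully open). A call has 1 to 12 rows; each row shifts and turns the commanded pose from where the row before left it; what a row does not reach is not made up. A row lasts 1/10 s, in which the tool goes at most 50 mm and 8.59 degrees, less where a joint would pass 70% of its speed; a pose out of reach is approached as far as the arm can. A call is refused whole if a number of a shift passes 5 or a number of a turn 0.15, either way. A call with a gripper value outside its range is refused whole. The fingers move at their own pace and stop on an object; the grip force is fixed at half the most. Time passes only in rows, so rows that do not move let the fingers close. It gives the time, the measured TCP pose, the force, the opening and the grip force at its end, in the units of the state.
- bot.observe(): the state, without advancing time (a new reading comes with each control period).
- bot.read_camera(name): name is "scene" or "top" or "wrist"; returns (picture, depth): 400x640x3 uint8, blue, green, red; 400x640 float32, m along the optical axis (not along the pixel's ray), 0 where there is no reading.
- bot.camera_info(name): a dict with "fx", "fy", "cx", "cy" (pixels), "dist" ([k1, k2, p1, p2, k3] as OpenCV has them; the pictures are not rectified), "R" (3x3) and "t" (3): a world point X has camera coordinates R X + t. Camera axes: x right, y down, z forward; pixel columns grow to the right and rows downward; lengths in m; the calibration is good to about 2 mm. A picture is of the moment at which its call begins: read the wrist's pose just before it. camera_info takes no time and is no camera call; for the wrist camera it gives the pose at the moment of the call.
- bot.job_done(): hands the job in; it is judged then, once.
The state is a dict: "clock": time; "joint_positions": joint angles; "dq": joint speeds; "effort": joint torques, N m; "tcp_pos": TCP position; "tcp_rot": TCP orientation; "ft_force": force on the tool from outside, world axes, zero at the start; "wrist_torque": the same for the moment, N m; "grip_width": finger opening in m; "gripper_force": force on a finger pad.
Only numpy, scipy, OpenCV 4.12 (cv2) and the standard library are available. Lean on these libraries where they do the work, as an engineer would, in place of code of your own. Each camera call takes 0.05 s, during which the arm holds its last target. There are 200 camera calls.

## Working session

There is one attempt and no reset: what is moved stays moved. The work goes in short steps, Python scripts to look and compute and a tool call to move; the robot and the scene stay as the last step left them, time stands still between calls to the robot, and variables do not carry over. Pictures are saved under pics/ and viewed, at most 10 in all, crops included, and the job is handed in when it is done.

Besides the shell and the picture viewer there is one more tool, called after "Request:" by a JSON object that holds its "api" and its "payload", one argument or row to a line. servo_tool: Moves the arm, as the interface text tells. Its arguments: {"type":"object","properties":{"slide":{"type":"array"},"rotation":{"type":"array"},"grip":{"type":"array"}},"required":["slide","rotation","grip"]}

```bash
mkdir -p pics; ls
python3 - <<'E'
from plant import bot
import cv2,numpy as np
o=bot.observe()
for k in o: print(k,np.round(o[k],3))
for n in ("scene","top"):
    p,d=bot.read_camera(n); cv2.imwrite(f"pics/{n}0.png",p); np.save(f"{n}0.npy",d)
    i=bot.camera_info(n); print(n,{k:np.round(v,3).tolist() for k,v in i.items()})
E
```

```text
pics
clock 0.0
joint_positions [ 1.262  0.629  0.038  1.518 -0.027  0.996 -0.02 ]
dq [ 0.    -0.    -0.     0.     0.002 -0.001  0.   ]
effort [-0.0000e+00 -5.4973e+01  1.1440e+00 -1.8663e+01 -5.2000e-02  2.3000e-02
  0.0000e+00]
tcp_pos [ 0.156 -0.63   0.302]
tcp_rot [-3.117 -0.38   0.   ]
ft_force [ 0.603  0.159 -0.251]
wrist_torque [-0.016  0.051 -0.008]
gripper_force 0.0
grip_width 0.094
scene {'fx': 396.499, 'fy': 396.499, 'cx': 315.523, 'cy': 201.388, 'dist': [0.029, 0.0, 0.0, 0.0, 0.0], 'R': [[-0.545, -0.838, -0.003], [-0.624, 0.409, -0.665], [0.559, -0.361, -0.746]], 't': [0.3, 0.367, 0.789]}
top {'fx': 417.722, 'fy': 417.722, 'cx': 323.051, 'cy': 196.069, 'dist': [-0.047, 0.0, 0.0, 0.0, 0.0], 'R': [[-0.019, -1.0, 0.005], [-0.991, 0.018, -0.129], [0.129, -0.007, -0.992]], 't': [0.031, 0.497, 1.252]}
```

View pics/scene0.png

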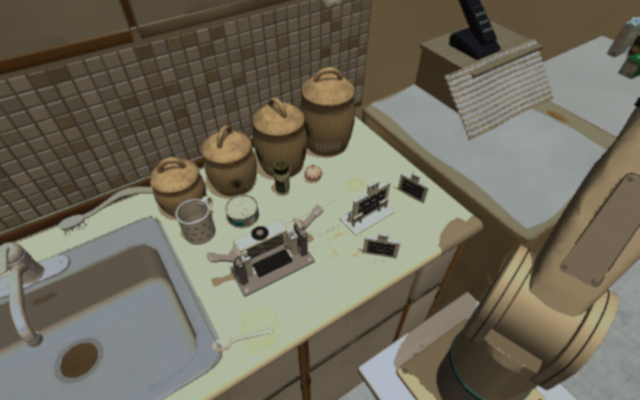

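View pics/top0.png

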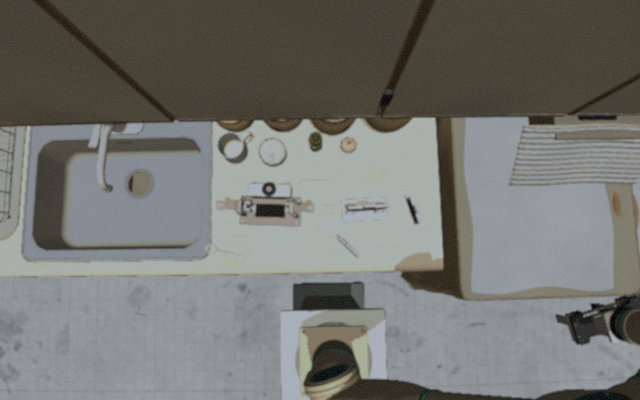

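Cassette candidates (scene pixels): the plate in the stand (370,205), a small one leaning or standing loose at (412,188), and another small one at (380,247). By the description it is the largest one, in the stand at (370,205). In the top view it is at (365,207). The dock is at (268,208), with its levers leaning out to both sides.

```bash
cat > h.py <<'E'
from plant import bot
import cv2,numpy as np
def K(i): return np.array([[i['fx'],0,i['cx']],[0,i['fy'],i['cy']],[0,0,1]]),np.array(i['dist'])
def world(i,d):
    """depth map -> HxWx3 world points"""
    k,ds=K(i); h,w=d.shape
    uv=np.stack(np.meshgrid(np.arange(w),np.arange(h)),-1).reshape(-1,1,2).astype(float)
    n=cv2.undistortPoints(uv,k,ds).reshape(h,w,2)
    c=np.dstack([n*d[...,None],d]); P=(c-np.array(i['t']))@np.array(i['R']); P[d<=0]=np.nan
    return P
def proj(i,X):
    k,ds=K(i); R=np.array(i['R']); 
    return cv2.projectPoints(np.array(X,float).reshape(-1,1,3),cv2.Rodrigues(R)[0],np.array(i['t'],float),k,ds)[0].reshape(-1,2)
E
python3 - <<'E'
from h import *
a=cv2.imread("pics/scene0.png")[150:310,190:450]; b=cv2.imread("pics/top0.png")[165:265,200:440]
a=cv2.resize(a,(780,480),interpolation=cv2.INTER_CUBIC)
cv2.imwrite("pics/sc.png",cv2.convertScaleAbs(a,alpha=1.3,beta=20))
P=world(bot.camera_info("top"),np.load("top0.npy"))
Q=world(bot.camera_info("scene"),np.load("scene0.npy"))
for n,W in (("top",P),("scene",Q)):
    X=W.reshape(-1,3); X=X[~np.isnan(X).any(1)]
    tb=X[(X[:,0]>.35)&(X[:,0]<.75)&(abs(X[:,1])<.3)&(abs(X[:,2])<.02)]
    print(n,"table z",np.median(tb[:,2]))
    for nm,lo,hi in (("stand/cas",(.4,-.25),(.62,-.02)),("dock",(.38,0.0),(.62,.32))):
        s=X[(X[:,0]>lo[0])&(X[:,0]<hi[0])&(X[:,1]>lo[1])&(X[:,1]<hi[1])&(X[:,2]>.03)&(X[:,2]<.2)]
        for z0 in np.arange(.03,.18,.02):
            m=s[(s[:,2]>=z0)&(s[:,2]<z0+.02)]
            if len(m)>3: print(nm,round(z0,2),len(m),np.round([m.min(0)[:2],m.max(0)[:2],m.mean(0)[:2]],3).tolist())
E
```

```text
top table z 0.0011424641045973784
stand/cas 0.03 122 [[0.436, -0.25], [0.486, -0.047], [0.456, -0.131]]
stand/cas 0.05 64 [[0.44, -0.25], [0.486, -0.051], [0.46, -0.187]]
stand/cas 0.07 46 [[0.441, -0.25], [0.466, -0.05], [0.451, -0.15]]
stand/cas 0.09 88 [[0.446, -0.249], [0.46, -0.052], [0.455, -0.109]]
stand/cas 0.11 40 [[0.451, -0.124], [0.461, -0.093], [0.455, -0.11]]
dock 0.03 225 [[0.433, 0.099], [0.62, 0.316], [0.57, 0.191]]
dock 0.05 635 [[0.435, 0.116], [0.618, 0.316], [0.514, 0.189]]
dock 0.07 137 [[0.433, 0.097], [0.619, 0.319], [0.505, 0.219]]
dock 0.09 108 [[0.432, 0.09], [0.62, 0.315], [0.47, 0.201]]
dock 0.11 223 [[0.438, 0.069], [0.476, 0.31], [0.457, 0.188]]
dock 0.13 108 [[0.439, 0.051], [0.475, 0.32], [0.456, 0.182]]
scene table z 0.002181210333773254
stand/cas 0.03 287 [[0.437, -0.25], [0.486, -0.045], [0.453, -0.138]]
stand/cas 0.05 258 [[0.441, -0.25], [0.488, -0.049], [0.455, -0.149]]
stand/cas 0.07 202 [[0.44, -0.25], [0.456, -0.049], [0.451, -0.122]]
stand/cas 0.09 176 [[0.447, -0.245], [0.462, -0.05], [0.453, -0.106]]
stand/cas 0.11 81 [[0.449, -0.126], [0.46, -0.092], [0.453, -0.108]]
dock 0.03 671 [[0.431, 0.099], [0.62, 0.32], [0.534, 0.199]]
dock 0.05 1114 [[0.431, 0.099], [0.62, 0.32], [0.51, 0.197]]
dock 0.07 383 [[0.431, 0.101], [0.62, 0.32], [0.506, 0.219]]
dock 0.09 215 [[0.429, 0.087], [0.62, 0.32], [0.471, 0.199]]
dock 0.11 364 [[0.436, 0.067], [0.477, 0.31], [0.455, 0.196]]
dock 0.13 162 [[0.438, 0.049], [0.475, 0.32], [0.454, 0.174]]
```

View pics/sc.png

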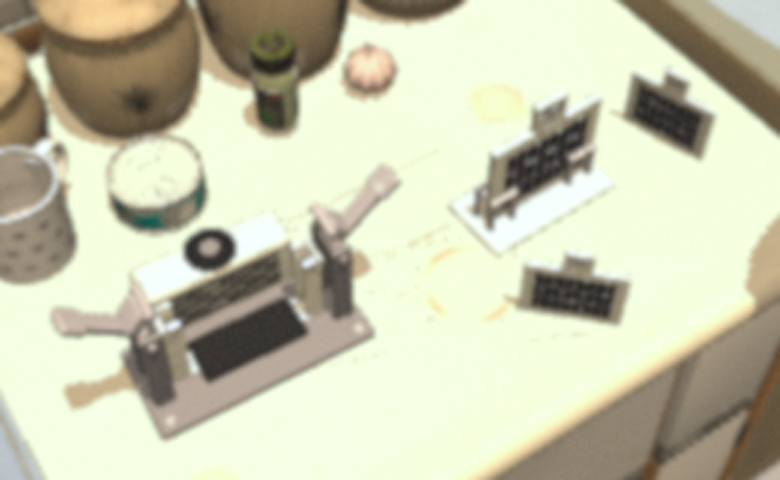

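The crop confirms it: the plate in the stand (crop 545,150) is clearly larger than the two loose ones (crop 670,115 and 575,290). Its tab is near (0.455,-0.109). Both levers are open, and the blower box is on the +x side.

Request:
{"api": "servo_tool", "payload": {
  "slide": [
    [2.4,4.2,0.3],
    [2.4,4.2,0.3],
    [2.4,4.2,0.3],
    [2.4,4.2,0.3],
    [2.4,4.2,0.3],
    [2.4,4.2,0.3],
    [2.4,4.2,0.3],
    [2.4,4.2,0.3],
    [2.4,4.2,0.3],
    [2.4,4.2,0.3],
    [2.4,4.2,0.3],
    [2.4,4.2,0.3]
  ],
  "rotation": [
    [0,0,0.11],
    [0,0,0.11],
    [0,0,0.11],
    [0,0,0.11],
    [0,0,0.11],
    [0,0,0.11],
    [0,0,0.11],
    [0,0,0.11],
    [0,0,0.11],
    [0,0,0.11],
    [0,0,0.11],
    [0,0,0.11]
  ],
  "grip": [1,1,1,1,1,1,1,1,1,1,1,1]
}}

```text
clock: 1.3
tcp_pos: [0.4447, -0.1252, 0.3388]
tcp_rot: [2.225, 2.217, -0.0]
ft_force: [1.5, -0.2, 0.8]
grip_width: 0.0941
gripper_force: 0.0
```

Run:
```python
from h import *
o=bot.observe(); print(o['tcp_pos'],o['tcp_rot'],o['joint_positions'])
i=bot.camera_info("wrist"); p,d=bot.read_camera("wrist"); cv2.imwrite("pics/w1.png",p)
np.savez("w1.npz",d=d,R=i['R'],t=i['t'])
print(i); print("cam pos",-np.array(i['R']).T@np.array(i['t']))
```

```text
[ 0.44473309 -0.12518105  0.33879375] [ 2.22545693e+00  2.21729460e+00 -4.02178906e-04] [ 0.53007015  0.33611019 -0.41872817  1.96378524  0.17572203  0.87657404
  0.01552101]
{'fx': 349.0809267231988, 'fy': 349.0809267231988, 'cx': 320.6859068125142, 'cy': 204.7728246990808, 'dist': array([0.01585704, 0.        , 0.        , 0.        , 0.        ]), 'R': array([[ 9.99987738e-01, -4.95217839e-03, -1.11435357e-05],
       [-4.81104277e-03, -9.72016876e-01,  2.34861762e-01],
       [-1.17390905e-03, -2.34858829e-01, -9.72028782e-01]]), 't': array([-0.44601018, -0.15117125,  0.39596393])}
cam pos [ 0.44574225 -0.0561541   0.42038772]
```

View pics/w1.png

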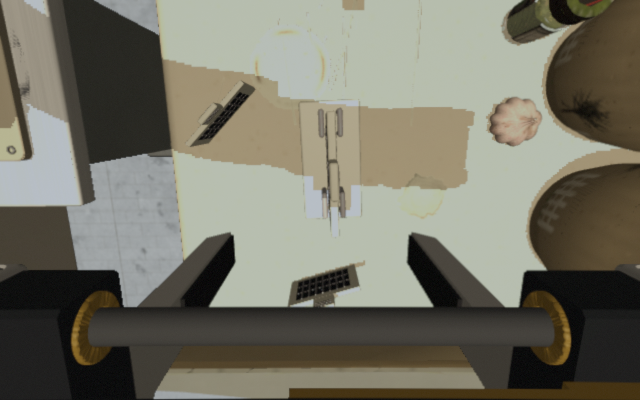

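The wrist picture shows the cassette edge-on in its stand at about (333,170), with the tab near (334,175). The small look-alikes are at (222,113) and (323,285).

Run:
```python
from h import *
z=np.load("w1.npz"); i=bot.camera_info("wrist"); i['R'],i['t']=z['R'],z['t']
def rep(n,W,tzs):
    X=W.reshape(-1,3); X=X[~np.isnan(X).any(1)]
    s=X[(X[:,0]>.42)&(X[:,0]<.5)&(X[:,1]>-.19)&(X[:,1]<-.03)]
    zs=s[:,2]
    tab=s[(zs>.11)&(zs<.14)]; top=s[(zs>.085)&(zs<.105)]; st=s[(zs>.003)&(zs<.012)]
    for m,nn in ((tab,'tab'),(top,'top'),(st,'plate')):
        if len(m)<5: continue
        f=np.polyfit(m[:,1],m[:,0],1)
        print(n,nn,len(m),"med",np.round(np.median(m,0),4),"min",np.round(m.min(0),4),"max",np.round(m.max(0),4),"dx/dy",round(f[0],3),'zmax%',np.round(np.percentile(m[:,2],[50,90]),4))
rep("wrist",world(i,z['d']),0)
for c in("top","scene"): rep(c,world(bot.camera_info(c),np.load(c+"0.npy")),0)
```

```text
wrist tab 413 med [ 0.4563 -0.1065  0.1251] min [ 0.4518 -0.1236  0.1107] max [ 0.4614 -0.0904  0.1276] dx/dy -0.044 zmax% [0.1251 0.1262]
wrist top 735 med [ 0.4562 -0.0846  0.0954] min [ 0.4505 -0.1665  0.0854] max [ 0.4622 -0.048   0.1045] dx/dy -0.041 zmax% [0.0954 0.0965]
wrist plate 5059 med [ 0.4507 -0.097   0.0055] min [ 0.4206 -0.1737  0.003 ] max [ 0.495  -0.0326  0.0119] dx/dy -0.024 zmax% [0.0055 0.0065]
top tab 42 med [ 0.4542 -0.1102  0.1267] min [ 0.451  -0.1243  0.1183] max [ 0.4605 -0.0927  0.1314] dx/dy -0.06 zmax% [0.1267 0.1296]
top top 99 med [ 0.4542 -0.0953  0.0966] min [ 0.4493 -0.1658  0.085 ] max [ 0.46   -0.052   0.1033] dx/dy -0.04 zmax% [0.0966 0.1   ]
top plate 660 med [ 0.4481 -0.104   0.0063] min [ 0.4203 -0.1899  0.003 ] max [ 0.4995 -0.0301  0.0119] dx/dy -0.023 zmax% [0.0063 0.0096]
scene tab 81 med [ 0.4519 -0.1081  0.1226] min [ 0.4493 -0.1257  0.11  ] max [ 0.4598 -0.0922  0.1299] dx/dy -0.004 zmax% [0.1226 0.1279]
scene top 211 med [ 0.4517 -0.1053  0.0959] min [ 0.4472 -0.1698  0.085 ] max [ 0.4624 -0.0495  0.105 ] dx/dy -0.035 zmax% [0.0959 0.0996]
scene plate 596 med [ 0.4388 -0.091   0.0072] min [ 0.42   -0.1897  0.003 ] max [ 0.5    -0.0303  0.0118] dx/dy 0.144 zmax% [0.0072 0.0096]
```

Request:
{"api": "servo_tool", "payload": {
  "slide": [
    [0,4.8,0],
    [0,4.8,0],
    [0,4.8,0],
    [0,4.8,0],
    [0,4.8,0],
    [0,0,0],
    [0,0,0]
  ],
  "rotation": [
    [0,0,0],
    [0,0,0],
    [0,0,0],
    [0,0,0],
    [0,0,0],
    [0,0,0],
    [0,0,0]
  ],
  "grip": [1,1,1,1,1,1,1]
}}

```text
clock: 2.05
tcp_pos: [0.4439, 0.1137, 0.3384]
tcp_rot: [-2.227, -2.215, 0.001]
ft_force: [0.3, -1.1, -1.3]
grip_width: 0.0942
gripper_force: 0.0
```

Run:
```python
from h import *
o=bot.observe(); print(o['tcp_pos'],o['ft_force'])
i=bot.camera_info("wrist"); p,d=bot.read_camera("wrist")
np.savez("w2.npz",d=d,R=i['R'],t=i['t'],p=p)
P=world(i,d)
# orthographic-ish crop picture
cv2.imwrite("pics/w2.png",cv2.convertScaleAbs(p,alpha=1.4,beta=10))
X=P.reshape(-1,3); X=X[~np.isnan(X).any(1)]
s=X[(X[:,0]>.38)&(X[:,0]<.58)&(X[:,1]>.0)&(X[:,1]<.36)&(X[:,2]<.2)]
for z0 in np.arange(.004,.17,.008):
    m=s[(s[:,2]>=z0)&(s[:,2]<z0+.008)]
    if len(m)>5: print(round(z0,3),len(m),np.round(np.percentile(m,[0.5,50,99.5],axis=0)[:,:2],4).tolist())
```

```text
[0.44391898 0.11369821 0.33840017] [ 0.3381021  -1.08283381 -1.32387686]
0.004 7533 [[0.4113, 0.0974], [0.4424, 0.2019], [0.505, 0.2836]]
0.012 3310 [[0.4368, 0.1278], [0.4587, 0.1916], [0.4968, 0.2505]]
0.02 195 [[0.4368, 0.1186], [0.4933, 0.1975], [0.4992, 0.2634]]
0.028 193 [[0.4357, 0.1075], [0.4932, 0.1981], [0.4991, 0.2725]]
0.036 174 [[0.4358, 0.1173], [0.4926, 0.2059], [0.5005, 0.2637]]
0.044 192 [[0.4361, 0.1102], [0.4929, 0.1971], [0.4995, 0.2705]]
0.052 1049 [[0.4397, 0.1191], [0.4981, 0.1971], [0.5384, 0.2615]]
0.06 4708 [[0.448, 0.1241], [0.5158, 0.1901], [0.5374, 0.2507]]
0.068 199 [[0.4357, 0.1162], [0.465, 0.2413], [0.5219, 0.2641]]
0.076 841 [[0.438, 0.1154], [0.4651, 0.2438], [0.4796, 0.2635]]
0.084 215 [[0.4322, 0.106], [0.4595, 0.2612], [0.4849, 0.2726]]
0.092 615 [[0.4323, 0.1012], [0.4566, 0.263], [0.484, 0.2779]]
0.1 84 [[0.4428, 0.0926], [0.453, 0.0968], [0.4651, 0.0995]]
0.108 393 [[0.4428, 0.0845], [0.4538, 0.0947], [0.474, 0.2743]]
0.116 1377 [[0.4386, 0.0765], [0.4573, 0.1199], [0.4781, 0.2729]]
0.124 275 [[0.4409, 0.0663], [0.4525, 0.0718], [0.464, 0.1936]]
0.132 378 [[0.44, 0.0536], [0.4518, 0.0634], [0.4637, 0.0697]]
0.14 137 [[0.4409, 0.0544], [0.4521, 0.0577], [0.4625, 0.061]]
```

View pics/w2.png

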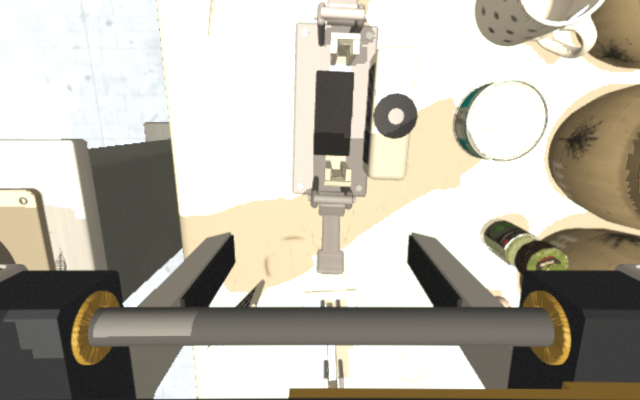

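The dock sits at around (335,110) in the wrist view. The guides are the pale U-channels at (344,50) and (338,170), and the near lever's end is at (331,262).

Run:
```python
from h import *
z=np.load("w2.npz"); i=bot.camera_info("wrist"); i['R'],i['t']=z['R'],z['t']
p=z['p']; P=world(i,z['d'])
a=p[25:75,300:400]; b=p[140:215,300:400]
c=np.vstack([cv2.resize(a,(600,300),interpolation=cv2.INTER_CUBIC),cv2.resize(b[:50],(600,300),interpolation=cv2.INTER_CUBIC)])
cv2.imwrite("pics/g2.png",cv2.convertScaleAbs(c,alpha=1.2,beta=10))
# base edges row by row: left edge (x min) of z in 4..12mm
H=P[...,2];
L=[];B=[]
for r in range(20,200):
    m=(H[r]>.005)&(H[r]<.012)&(P[r,:,0]>.395)&(P[r,:,0]<.45)&(P[r,:,1]>.1)&(P[r,:,1]<.28)
    if m.sum()>2:
        c=np.where(m)[0][0]; L.append(P[r,c,:2])
    m=(H[r]>.055)&(H[r]<.068)&(P[r,:,0]>.48)&(P[r,:,0]<.56)&(P[r,:,1]>.125)&(P[r,:,1]<.25)
    if m.sum()>5: c=np.where(m)[0]; B.append([*P[r,c[0],:2],*P[r,c[-1],:2]])
for A,k in ((np.array(L),0),(np.array(B),0),(np.array(B),2)):
    f=np.polyfit(A[:,k+1],A[:,k],1); rr=A[:,k]-np.polyval(f,A[:,k+1]); g=abs(rr)<.003
    f=np.polyfit(A[g,k+1],A[g,k],1); print("dx/dy",f[0],"x at .19",np.polyval(f,.19), A[:,k+1].min(),A[:,k+1].max(),g.sum())
# guides points z .074-.088
m=(H>.073)&(H<.088)&(P[...,0]>.435)&(P[...,0]<.49)&(P[...,1]>.105)&(P[...,1]<.275)
G=P[m]
for lo,hi in((.11,.19),(.19,.27)):
    g=G[(G[:,1]>lo)&(G[:,1]<hi)]
    hh,_,_=np.histogram2d(g[:,0],g[:,1],bins=[np.arange(.436,.486,.002),np.arange(lo,hi,.004)]); 
    ny=np.where(hh.sum(0)>0)[0]; print("y bins",np.round(lo+.004*ny[[0,-1]],3)); 
    for k,row in enumerate(hh[:,ny[0]:ny[-1]+1].astype(int)): print(round(.436+.002*k,3),row)
```

```text
dx/dy 0.05062916614905197 x at .19 0.4142039583551196 0.1001969449160214 0.2795089931258455 164
dx/dy 0.04760294871805589 x at .19 0.49659534269618766 0.12503570004205453 0.24960000558264206 129
dx/dy 0.05166906718668391 x at .19 0.5354899543157617 0.12514786075398387 0.2496612285705166 122
y bins [0.11  0.134]
0.436 [0 0 6 0 0 0 0]
0.438 [0 0 6 0 0 0 0]
0.44 [0 0 3 0 0 0 0]
0.442 [0 0 0 0 0 0 0]
0.444 [0 0 0 0 0 0 0]
0.446 [0 0 1 4 4 1 0]
0.448 [0 0 2 8 8 8 9]
0.45 [ 0  0  0 10  6 10 10]
0.452 [ 0  0  3  8  7  9 10]
0.454 [0 0 3 9 5 4 3]
0.456 [0 0 4 8 6 0 0]
0.458 [0 0 4 8 4 0 0]
0.46 [0 0 4 9 3 0 0]
0.462 [0 1 4 9 4 0 0]
0.464 [ 0  0  3 10  3  0  0]
0.466 [3 3 4 8 9 7 4]
0.468 [0 8 4 8 8 8 8]
0.47 [0 5 6 8 8 8 9]
0.472 [0 4 4 8 8 8 6]
0.474 [0 0 0 0 0 0 2]
0.476 [0 0 0 0 0 0 0]
0.478 [0 0 0 0 0 0 0]
0.48 [0 0 0 0 0 0 0]
0.482 [0 0 0 0 0 0 0]
y bins [0.238 0.266]
0.436 [0 0 0 0 0 0 0 0]
0.438 [0 0 0 0 0 0 0 0]
0.44 [0 0 0 0 0 0 0 0]
0.442 [0 0 0 0 0 9 4 0]
0.444 [ 0  0  0  0  0 10  0  0]
0.446 [0 0 0 0 0 7 0 0]
0.448 [0 0 0 0 0 0 4 0]
0.45 [0 0 0 0 0 0 0 1]
0.452 [1 5 5 4 1 0 0 0]
0.454 [ 4 10 10  9 11  0  0  0]
0.456 [ 4 10 10 11  8  1  0  0]
0.458 [ 5  8 10 13 16  0  0  0]
0.46 [ 1  5  5 13 10  0  0  0]
0.462 [ 0  0  0 12  9  0  0  0]
0.464 [ 0  0  0 11  9  0  0  0]
0.466 [ 0  0  0 13 11  1  0  0]
0.468 [ 0  0  0 14  8  0  1  0]
0.47 [ 0  0  0 13  8  1  0  0]
0.472 [ 7 10 10 11  9  0  0  0]
0.474 [ 8 11 13 15 11 10  6  1]
0.476 [ 7 13 11 10  8 11  0  0]
0.478 [ 3  4  7 10  8 10  0  0]
0.48 [0 0 0 0 0 2 0 0]
0.482 [0 0 0 0 0 0 0 0]
```

View pics/g2.png

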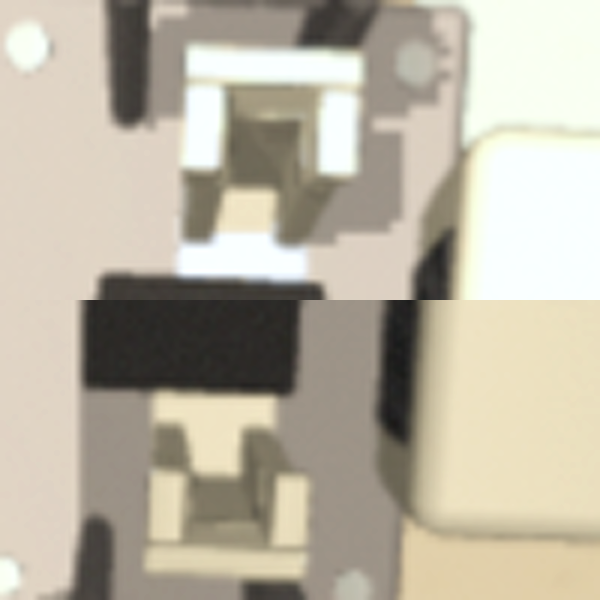

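Request:
{"api": "servo_tool", "payload": {
  "slide": [
    [0.24,-4.42,0],
    [0.24,-4.42,0],
    [0.24,-4.42,0],
    [0.24,-4.42,0],
    [0.24,-4.42,0],
    [0,0,-4],
    [0,0,-4],
    [0,0,-4],
    [0,0,0],
    [0,0,0]
  ],
  "rotation": [
    [0,0,0.041],
    [0,0,0],
    [0,0,0],
    [0,0,0],
    [0,0,0],
    [0,0,0],
    [0,0,0],
    [0,0,0],
    [0,0,0],
    [0,0,0]
  ],
  "grip": [1,1,1,1,1,1,1,0.2,0.2,0.2]
}}

```text
clock: 3.1
tcp_pos: [0.4557, -0.1092, 0.2189]
tcp_rot: [-2.186, -2.255, 0.002]
ft_force: [0.1, -0.1, -0.2]
grip_width: 0.0733
gripper_force: 0.0
```

Run:
```python
from h import *
o=bot.observe(); print(o['tcp_pos'],o['tcp_rot'],o['ft_force'],o['grip_width'])
i=bot.camera_info("wrist"); p,d=bot.read_camera("wrist"); P=world(i,d)
R=cv2.Rodrigues(np.array(o['tcp_rot']))[0]; print(R)
X=P.reshape(-1,3); X=X[~np.isnan(X).any(1)]
s=X[(X[:,0]>.435)&(X[:,0]<.48)&(X[:,1]>-.19)&(X[:,1]<-.03)]
for n,lo,hi in(("tab",.115,.135),("top",.09,.1)):
    m=s[(s[:,2]>lo)&(s[:,2]<hi)]; 
    if len(m): print(n,len(m),np.percentile(m,[1,50,99],axis=0).round(4).tolist(),np.polyfit(m[:,1],m[:,0],1))
# dock centre y from guides in w2
z=np.load("w2.npz"); i['R'],i['t']=z['R'],z['t']; P=world(i,z['d']).reshape(-1,3)
for lo,hi,zl,zh in((.105,.15,.076,.088),(.225,.275,.076,.088),(.105,.275,.058,.068),(.08,.30,.005,.012),(.1,.28,.013,.019)):
    m=P[(P[:,1]>lo)&(P[:,1]<hi)&(P[:,2]>zl)&(P[:,2]<zh)&(P[:,0]>(.48 if zl==.058 else .455 if zl==.076 else .42))&(P[:,0]<(.55 if zl==.058 else .47 if zl==.076 else .445))]
    print(zl,len(m),np.percentile(m[:,1],[0,.5,2,98,99.5,100]).round(4),np.median(m[:,2]))
```

```text
[ 0.45574491 -0.10921423  0.21885681] [-2.18629407e+00 -2.25452836e+00  1.94747717e-03] [ 0.05551776 -0.06551991 -0.20924156] 0.07327205022035964
[[-3.07232909e-02  9.99526578e-01 -1.64283502e-03]
 [ 9.99527925e-01  3.07231112e-02 -1.34498750e-04]
 [-8.39620721e-05 -1.64619172e-03 -9.99998642e-01]]
tab 1032 [[0.4519, -0.1232, 0.1167], [0.4567, -0.1055, 0.1251], [0.4616, -0.0904, 0.1267]] [-0.05021776  0.45136906]
top 1344 [[0.4508, -0.156, 0.0935], [0.4559, -0.0764, 0.0954], [0.4622, -0.0483, 0.0977]] [-0.04050152  0.45237681]
0.076 148 [0.1115 0.1123 0.1145 0.1359 0.1367 0.137 ] 0.08134327845472675
0.076 218 [0.2412 0.2413 0.2415 0.2578 0.2616 0.262 ] 0.08175880284693665
0.058 5089 [0.1225 0.1239 0.1263 0.2472 0.2491 0.2504] 0.061824293199258154
0.005 2987 [0.0974 0.099  0.1029 0.2823 0.2846 0.2858] 0.007571724966492645
0.013 560 [0.1172 0.1193 0.1454 0.2338 0.2359 0.2616] 0.015455482258357179
```

Request:
{"api": "servo_tool", "payload": {
  "slide": [
    [0.1,0.2,-1.2],
    [0,0,-1.1],
    [0,0,0],
    [0,0,0],
    [0,0,0],
    [0,0,0],
    [0,0,0],
    [0,0,0],
    [0,0,0]
  ],
  "rotation": [
    [0,0,0.01],
    [0,0,0],
    [0,0,0],
    [0,0,0],
    [0,0,0],
    [0,0,0],
    [0,0,0],
    [0,0,0],
    [0,0,0]
  ],
  "grip": [-0.3,-0.3,-1,-1,-1,-1,-1,-1,-1]
}}

```text
clock: 4.05
tcp_pos: [0.4574, -0.106, 0.1958]
tcp_rot: [2.173, 2.269, 0.0]
ft_force: [0.0, -0.1, 1.6]
grip_width: 0.008
gripper_force: 30.0
```

Request:
{"api": "servo_tool", "payload": {
  "slide": [
    [0,0,2],
    [0,0,4],
    [0,0,5],
    [0,0,5],
    [0.08,4.24,0],
    [0.08,4.24,0],
    [0.08,4.24,0],
    [0.08,4.24,0],
    [0.08,4.24,0],
    [0.08,4.24,0],
    [0.08,4.24,0],
    [0,0,0]
  ],
  "rotation": [
    [0,0,0],
    [0,0,0],
    [0,0,0],
    [0,0,0],
    [0,0,-0.013],
    [0,0,-0.013],
    [0,0,-0.013],
    [0,0,-0.013],
    [0,0,-0.013],
    [0,0,-0.013],
    [0,0,-0.013],
    [0,0,0]
  ],
  "grip": [-1,-1,-1,-1,-1,-1,-1,-1,-1,-1,-1,-1]
}}

```text
clock: 5.25
tcp_pos: [0.4617, 0.1977, 0.3559]
tcp_rot: [-2.261, -2.176, -0.006]
ft_force: [-0.0, 0.2, -1.4]
grip_width: 0.0077
gripper_force: 30.0
```

Run:
```python
from h import *
o=bot.observe(); print(o['tcp_pos'],o['tcp_rot'],o['ft_force'],o['grip_width'])
i=bot.camera_info("wrist"); p,d=bot.read_camera("wrist"); P=world(i,d)
np.savez("w3.npz",d=d,R=i['R'],t=i['t'],p=p); cv2.imwrite("pics/w3.png",p)
q,ds=bot.read_camera("scene"); t,dt=bot.read_camera("top")
np.savez("s3.npz",d=ds,p=q,dt=dt,t=t)
R=cv2.Rodrigues(np.array(o['tcp_rot']))[0]; print(R.round(4))
```

```text
[0.46165072 0.1977002  0.35593877] [-2.26132057 -2.17576411 -0.00597325] [-0.02468108  0.19248434 -1.39649599] 0.007719697291989262
[[ 3.850e-02  9.993e-01  3.000e-04]
 [ 9.992e-01 -3.860e-02  5.200e-03]
 [ 5.200e-03  1.000e-04 -1.000e+00]]
```

View pics/w3.png

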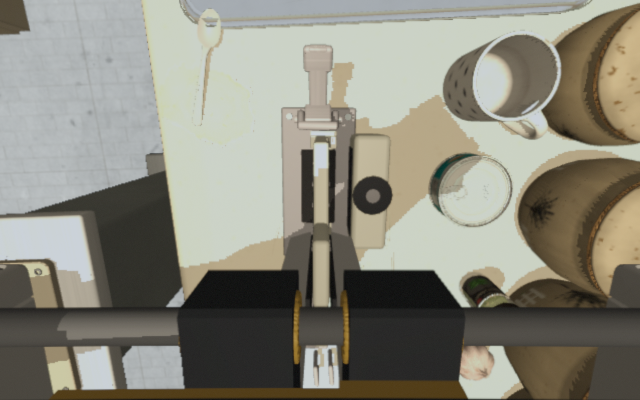

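The cassette is held edge-on, at column about 320 above the dock. The left lever's free end is at (318,52). Next I check the settled pose, the held plate and the levers.

Request:
{"api": "servo_tool", "payload": {
  "slide": [
    [0,0,0],
    [0,0,0],
    [0,0,0]
  ],
  "rotation": [
    [0,0,0],
    [0,0,0],
    [0,0,0]
  ],
  "grip": [-1,-1,-1]
}}

```text
clock: 5.7
tcp_pos: [0.4631, 0.1897, 0.3557]
tcp_rot: [2.276, 2.165, -0.0]
ft_force: [-0.6, 0.9, -0.9]
grip_width: 0.0078
gripper_force: 30.0
```

Run:
```python
from h import *
o=bot.observe(); print(o['tcp_pos'],o['ft_force'])
R=cv2.Rodrigues(np.array(o['tcp_rot']))[0]; print(R.round(4))
i=bot.camera_info("wrist"); p,d=bot.read_camera("wrist"); P=world(i,d).reshape(-1,3)
zt=o['tcp_pos'][2]-.078-.022  # plate top
m=P[(P[:,2]>zt-.006)&(P[:,2]<zt+.004)&(abs(P[:,0]-.463)<.02)&(P[:,1]>.1)&(P[:,1]<.3)]
print("plate top exp z",zt,len(m),np.percentile(m,[1,50,99],axis=0).round(4).tolist(),np.polyfit(m[:,1]-.19,m[:,0],1))
for y in np.arange(.19,.26,.01):
    g=m[abs(m[:,1]-y)<.005]
    if len(g): print(round(y,3),np.percentile(g[:,0],[2,98]).round(4))
# left lever handle
l=P[(P[:,1]>.275)&(P[:,1]<.37)&(P[:,2]>.095)&(P[:,2]<.17)&(abs(P[:,0]-.463)<.03)]
print("left lever",len(l),np.percentile(l,[.5,50,99.5],axis=0).round(4).tolist(),"slope dz/dy",np.polyfit(l[:,1],l[:,2],1))
z=np.load("w2.npz"); i['R'],i['t']=z['R'],z['t']; P=world(i,z['d']).reshape(-1,3)
l=P[(P[:,1]>.03)&(P[:,1]<.1)&(P[:,2]>.095)&(P[:,2]<.17)&(abs(P[:,0]-.455)<.02)]
print("right lever",len(l),np.percentile(l,[.5,50,99.5],axis=0).round(4).tolist(),np.polyfit(l[:,1],l[:,2],1))
```

```text
[0.46313217 0.18973706 0.35570638] [-0.61614173  0.93510688 -0.92104657]
[[ 5.000e-02  9.988e-01  1.000e-04]
 [ 9.988e-01 -5.000e-02 -4.000e-04]
 [-4.000e-04  1.000e-04 -1.000e+00]]
plate top exp z 0.2557063815198332 1271 [[0.4602, 0.1992, 0.2532], [0.4653, 0.2266, 0.2552], [0.4702, 0.2478, 0.2588]] [0.05247498 0.46342026]
0.2 [0.4573 0.4714]
0.21 [0.4607 0.4683]
0.22 [0.4611 0.4688]
0.23 [0.4616 0.4692]
0.24 [0.4622 0.4702]
0.25 [0.4627 0.4704]
left lever 1695 [[0.4456, 0.2753, 0.0963], [0.4638, 0.3062, 0.1279], [0.4766, 0.3262, 0.1423]] slope dz/dy [ 0.7838967  -0.11214423]
right lever 1328 [[0.44, 0.0538, 0.1055], [0.4527, 0.0721, 0.1283], [0.4639, 0.0998, 0.142]] [-0.85725537  0.19017087]
```

Request:
{"api": "servo_tool", "payload": {
  "slide": [
    [0,0.03,-2.5],
    [0,0,-2.5],
    [0,0,-1.5],
    [0,0,-0.9],
    [0,0,-0.2],
    [0,0,-0.2],
    [0,0,0]
  ],
  "rotation": [
    [0,0,0],
    [0,0,0],
    [0,0,0],
    [0,0,0],
    [0,0,0],
    [0,0,0],
    [0,0,0]
  ],
  "grip": [-1,-1,-1,-1,-1,-1,-1]
}}

```text
clock: 6.45
tcp_pos: [0.4632, 0.1913, 0.2782]
tcp_rot: [2.274, 2.167, 0.002]
ft_force: [-0.1, 0.9, -1.2]
grip_width: 0.008
gripper_force: 30.0
```

Request:
{"api": "servo_tool", "payload": {
  "slide": [
    [0,0,-0.2],
    [0,0,-0.2],
    [0,0,-0.2],
    [0,0,-0.2],
    [0,0,-0.2],
    [0,0,0]
  ],
  "rotation": [
    [0,0,0],
    [0,0,0],
    [0,0,0],
    [0,0,0],
    [0,0,0],
    [0,0,0]
  ],
  "grip": [-1,-1,-1,-1,-1,-1]
}}

```text
clock: 7.05
tcp_pos: [0.4627, 0.1911, 0.2674]
tcp_rot: [-2.274, -2.167, 0.001]
ft_force: [0.6, -0.1, -1.3]
grip_width: 0.0075
gripper_force: 30.0
```

Request:
{"api": "servo_tool", "payload": {
  "slide": [
    [0,0,-0.2],
    [0,0,-0.2],
    [0,0,-0.2],
    [0,0,-0.2],
    [0,0,-0.2],
    [0,0,0]
  ],
  "rotation": [
    [0,0,0],
    [0,0,0],
    [0,0,0],
    [0,0,0],
    [0,0,0],
    [0,0,0]
  ],
  "grip": [-1,-1,-1,-1,-1,-1]
}}

```text
clock: 7.65
tcp_pos: [0.4628, 0.1911, 0.2574]
tcp_rot: [-2.274, -2.167, 0.001]
ft_force: [0.7, 0.2, -0.5]
grip_width: 0.0076
gripper_force: 30.0
```

Request:
{"api": "servo_tool", "payload": {
  "slide": [
    [0,0,-0.4],
    [0,0,-0.4],
    [0,0,-0.4],
    [0,0,-0.4],
    [0,0,-0.4],
    [0,0,-0.4],
    [0,0,-0.4],
    [0,0,-0.4],
    [0,0,-0.4],
    [0,0,-0.2],
    [0,0,0]
  ],
  "rotation": [
    [0,0,0],
    [0,0,0],
    [0,0,0],
    [0,0,0],
    [0,0,0],
    [0,0,0],
    [0,0,0],
    [0,0,0],
    [0,0,0],
    [0,0,0],
    [0,0,0]
  ],
  "grip": [-1,-1,-1,-1,-1,-1,-1,-1,-1,-1,-1]
}}

```text
clock: 8.75
tcp_pos: [0.4628, 0.1911, 0.2194]
tcp_rot: [-2.274, -2.167, 0.001]
ft_force: [-0.2, 0.6, -0.5]
grip_width: 0.0075
gripper_force: 30.0
```

Underside is at about 29 mm with no side force. I lower it slowly to the gasket.

Request:
{"api": "servo_tool", "payload": {
  "slide": [
    [0,0,-0.3],
    [0,0,-0.3],
    [0,0,-0.2],
    [0,0,-0.2],
    [0,0,-0.1],
    [0,0,-0.1],
    [0,0,0]
  ],
  "rotation": [
    [0,0,0],
    [0,0,0],
    [0,0,0],
    [0,0,0],
    [0,0,0],
    [0,0,0],
    [0,0,0]
  ],
  "grip": [-1,-1,-1,-1,-1,-1,-1]
}}

```text
clock: 9.45
tcp_pos: [0.4629, 0.1912, 0.2076]
tcp_rot: [-2.274, -2.167, 0.0]
ft_force: [0.5, 0.3, -1.4]
grip_width: 0.0079
gripper_force: 30.0
```

Request:
{"api": "servo_tool", "payload": {
  "slide": [
    [0,0,-0.1],
    [0,0,-0.1],
    [0,0,0]
  ],
  "rotation": [
    [0,0,0],
    [0,0,0],
    [0,0,0]
  ],
  "grip": [-1,-1,-1]
}}

```text
clock: 9.75
tcp_pos: [0.463, 0.1912, 0.2059]
tcp_rot: [2.274, 2.167, 0.0]
ft_force: [0.4, 0.2, 1.5]
grip_width: 0.0077
gripper_force: 30.0
```

Contact felt (about 2.7 N), at the expected height. I release it.

Request:
{"api": "servo_tool", "payload": {
  "slide": [
    [0,0,0],
    [0,0,0],
    [0,0,0],
    [0,0,0],
    [0,0,0],
    [0,0,0]
  ],
  "rotation": [
    [0,0,0],
    [0,0,0],
    [0,0,0],
    [0,0,0],
    [0,0,0],
    [0,0,0]
  ],
  "grip": [-0.5,-0.5,-0.5,-0.5,-0.5,-0.5]
}}

```text
clock: 10.35
tcp_pos: [0.4629, 0.1912, 0.2057]
tcp_rot: [-2.274, -2.168, -0.0]
ft_force: [0.5, -0.3, -0.5]
grip_width: 0.0233
gripper_force: 0.0
```

Request:
{"api": "servo_tool", "payload": {
  "slide": [
    [0,0,1],
    [0,0,3],
    [0,0,4],
    [0,0,4],
    [0,0,0],
    [0,0,0]
  ],
  "rotation": [
    [0,0,0],
    [0,0,0],
    [0,0,0],
    [0,0,0],
    [0,0,0],
    [0,0,0]
  ],
  "grip": [-0.5,-0.5,-0.5,-0.5,-0.5,-0.5]
}}

```text
clock: 10.95
tcp_pos: [0.4631, 0.1912, 0.3269]
tcp_rot: [2.274, 2.166, 0.003]
ft_force: [-0.9, 0.3, -1.0]
grip_width: 0.023
gripper_force: 0.0
```

```bash
cat > chk.py <<'E'
from h import *
o=bot.observe(); print(o['clock'],o['tcp_pos'].round(4),o['ft_force'].round(1))
def lev(P,n):
    # end of handle: farthest points of each lever
    l=P[(P[:,1]>.272)&(P[:,1]<.37)&(P[:,2]>.1)&(P[:,2]<.18)&(abs(P[:,0]-.465)<.018)]
    r=P[(P[:,1]>.0)&(P[:,1]<.106)&(P[:,2]>.1)&(P[:,2]<.18)&(abs(P[:,0]-.453)<.018)]
    for nm,q,py,s in (("L",l,.2694,1),("R",r,.1096,-1)):
        if len(q)<8: continue
        dy=s*(q[:,1]-py); rr=np.hypot(dy,q[:,2]-.09); e=(rr>.05)&(rr<.082)
        if e.sum()>4: print(n,nm,e.sum(),"theta",np.median(np.arctan2(dy[e],q[e,2]-.09)).round(3),"rmax",np.percentile(rr[e],98).round(4))
for c in ("wrist","scene","top"):
    i=bot.camera_info(c); p,d=bot.read_camera(c); P=world(i,d).reshape(-1,3); P=P[~np.isnan(P).any(1)]; lev(P,c)
    m=P[(abs(P[:,0]-.463)<.012)&(abs(P[:,1]-.19)<.07)]
    a=m[(m[:,2]>.124)&(m[:,2]<.145)&(abs(m[:,1]-.19)<.016)]; b=m[(m[:,2]>.095)&(m[:,2]<.113)&(abs(m[:,1]-.19)<.05)&(abs(m[:,1]-.19)>.02)]
    for n,q in(("tab",a),("top",b)):
        if len(q)>3: print(c,n,len(q),np.median(q,0).round(4),np.percentile(q[:,2],90).round(4),"y",np.percentile(q[:,1],[1,99]).round(4))
E
python3 chk.py
```

```text
10.95 [0.4631 0.1912 0.3269] [-0.9  0.3 -1. ]
wrist L 1105 theta 0.784 rmax 0.0748
wrist R 423 theta 0.791 rmax 0.0749
wrist tab 448 [0.4632 0.1905 0.135 ] 0.1362 y [0.1745 0.2057]
wrist top 548 [0.4634 0.2167 0.1053] 0.1064 y [0.1406 0.2398]
scene L 101 theta 0.736 rmax 0.0747
scene R 105 theta 0.79 rmax 0.0778
scene tab 81 [0.4588 0.1899 0.1357] 0.1382 y [0.1746 0.2041]
scene top 153 [0.4596 0.2109 0.1061] 0.1085 y [0.1404 0.2393]
top R 67 theta 0.8 rmax 0.0789
```

The tab top is at z=0.1355, so the underside is at about 16 mm: seated on the gasket, and let go. Both levers are at about 0.85. I go to the outside of the left lever.

Request:
{"api": "servo_tool", "payload": {
  "slide": [
    [0.1,4.1,0],
    [0.1,4.1,0],
    [0.1,4.1,0],
    [0.1,4.1,0],
    [0,0,0],
    [0,0,-4],
    [0,0,-4],
    [0,0,-3],
    [0,0,0],
    [0,0,0]
  ],
  "rotation": [
    [0,0,0],
    [0,0,0],
    [0,0,0],
    [0,0,0],
    [0,0,0],
    [0,0,0],
    [0,0,0],
    [0,0,0],
    [0,0,0],
    [0,0,0]
  ],
  "grip": [-1,-1,-1,-1,-1,-1,-1,-1,-1,-1]
}}

```text
clock: 12.1
tcp_pos: [0.4667, 0.3546, 0.2152]
tcp_rot: [-2.274, -2.167, 0.003]
ft_force: [0.1, 0.4, 0.4]
grip_width: 0.0001
gripper_force: 0.0
```

Request:
{"api": "servo_tool", "payload": {
  "slide": [
    [0,-0.4,0],
    [0,-0.4,0],
    [0,-0.3,0],
    [0,-0.3,0],
    [0,-0.2,0],
    [0,-0.2,0]
  ],
  "rotation": [
    [0,0,0],
    [0,0,0],
    [0,0,0],
    [0,0,0],
    [0,0,0],
    [0,0,0]
  ],
  "grip": [-1,-1,-1,-1,-1,-1]
}}

```text
clock: 12.7
tcp_pos: [0.467, 0.337, 0.2159]
tcp_rot: [2.274, 2.167, 0.001]
ft_force: [-1.0, 0.6, 0.5]
grip_width: 0.0004
gripper_force: 0.0
```

Request:
{"api": "servo_tool", "payload": {
  "slide": [
    [-0.01,-0.3,0.27],
    [-0.02,-0.27,0.27],
    [-0.01,-0.27,0.24],
    [-0.02,-0.27,0.24]
  ],
  "rotation": [
    [0,0,0],
    [0,0,0],
    [0,0,0],
    [0,0,0]
  ],
  "grip": [-1,-1,-1,-1]
}}

```text
clock: 13.1
tcp_pos: [0.4663, 0.3271, 0.2264]
tcp_rot: [-2.273, -2.167, -0.003]
ft_force: [0.3, 4.0, -1.0]
grip_width: 0.0004
gripper_force: 2.1
```

Contact at about 4 N, with the lever moving. I carry on along the arc.

Request:
{"api": "servo_tool", "payload": {
  "slide": [
    [-0.01,-0.3,0.21],
    [-0.02,-0.3,0.21],
    [-0.01,-0.32,0.18],
    [-0.02,-0.32,0.18],
    [-0.02,-0.33,0.15],
    [-0.02,-0.34,0.14],
    [-0.01,-0.35,0.11],
    [-0.02,-0.35,0.11]
  ],
  "rotation": [
    [0,0,0],
    [0,0,0],
    [0,0,0],
    [0,0,0],
    [0,0,0],
    [0,0,0],
    [0,0,0],
    [0,0,0]
  ],
  "grip": [-1,-1,-1,-1,-1,-1,-1,-1]
}}

```text
clock: 13.9
tcp_pos: [0.4653, 0.3019, 0.2403]
tcp_rot: [-2.272, -2.168, -0.007]
ft_force: [-0.5, 5.3, 5.2]
grip_width: 0.0005
gripper_force: 2.8
```

Request:
{"api": "servo_tool", "payload": {
  "slide": [
    [-0.02,-0.36,0.08],
    [-0.02,-0.36,0.07],
    [-0.02,-0.25,0.03],
    [-0.01,-0.25,0.03],
    [-0.01,-0.24,0.02]
  ],
  "rotation": [
    [0,0,0],
    [0,0,0],
    [0,0,0],
    [0,0,0],
    [0,0,0]
  ],
  "grip": [-1,-1,-1,-1,-1]
}}

```text
clock: 14.4
tcp_pos: [0.4648, 0.2883, 0.243]
tcp_rot: [-2.271, -2.168, -0.011]
ft_force: [-0.6, 8.1, 6.4]
grip_width: 0.0004
gripper_force: 3.9
```

Request:
{"api": "servo_tool", "payload": {
  "slide": [
    [0,-0.2,0.01],
    [-0.01,-0.2,0],
    [0,-0.15,0],
    [-0.01,-0.15,0],
    [0,0,0]
  ],
  "rotation": [
    [0,0,0],
    [0,0,0],
    [0,0,0],
    [0,0,0],
    [0,0,0]
  ],
  "grip": [-1,-1,-1,-1,-1]
}}

```text
clock: 14.9
tcp_pos: [0.4647, 0.2813, 0.2432]
tcp_rot: [-2.272, -2.167, -0.011]
ft_force: [-0.6, 6.8, 6.2]
grip_width: 0.0004
gripper_force: 3.8
```

Request:
{"api": "servo_tool", "payload": {
  "slide": [
    [0,-0.12,0],
    [0,-0.12,0],
    [0,0,0]
  ],
  "rotation": [
    [0,0,0],
    [0,0,0],
    [0,0,0]
  ],
  "grip": [-1,-1,-1]
}}

```text
clock: 15.2
tcp_pos: [0.4646, 0.2804, 0.2433]
tcp_rot: [-2.27, -2.167, -0.015]
ft_force: [-0.7, 10.9, 4.9]
grip_width: 0.0004
gripper_force: 5.1
```

Request:
{"api": "servo_tool", "payload": {
  "slide": [
    [0,-0.12,0],
    [0,0,0]
  ],
  "rotation": [
    [0,0,0],
    [0,0,0]
  ],
  "grip": [-1,-1]
}}

```text
clock: 15.4
tcp_pos: [0.4645, 0.2801, 0.2433]
tcp_rot: [-2.268, -2.167, -0.017]
ft_force: [-1.2, 12.0, 4.8]
grip_width: 0.0008
gripper_force: 6.1
```

The lever is at its stop (force rising, no motion). I back off, lift over and go to the right lever.

Request:
{"api": "servo_tool", "payload": {
  "slide": [
    [0,1.5,0],
    [0,1.5,0],
    [0,0,4],
    [0,0,4],
    [-0.2,-4.7,0],
    [-0.2,-4.7,0],
    [-0.2,-4.7,0],
    [-0.2,-4.7,0],
    [-0.2,-4.7,0],
    [-0.2,-4.7,0],
    [0,-0.5,0],
    [0,0,0]
  ],
  "rotation": [
    [0,0,0],
    [0,0,0],
    [0,0,0],
    [0,0,0],
    [0,0,0],
    [0,0,0],
    [0,0,0],
    [0,0,0],
    [0,0,0],
    [0,0,0],
    [0,0,0],
    [0,0,0]
  ],
  "grip": [-1,-1,-1,-1,-1,-1,-1,-1,-1,-1,-1,-1]
}}

```text
clock: 16.6
tcp_pos: [0.4517, 0.0161, 0.3209]
tcp_rot: [-2.278, -2.163, 0.003]
ft_force: [0.5, 1.5, 0.6]
grip_width: 0.0006
gripper_force: 0.0
```

```bash
python3 chk.py
```

```text
16.6 [0.4517 0.0161 0.3209] [0.5 1.5 0.6]
wrist R 893 theta 0.785 rmax 0.0749
wrist top 418 [0.4624 0.1552 0.1015] 0.1025 y [0.1405 0.1696]
scene L 13 theta 0.044 rmax 0.0767
scene R 106 theta 0.792 rmax 0.0781
scene tab 72 [0.4599 0.1894 0.1322] 0.1341 y [0.1749 0.204 ]
scene top 125 [0.4603 0.2113 0.1029] 0.1055 y [0.1411 0.2396]
top R 37 theta 0.786 rmax 0.0699
top tab 32 [0.4617 0.1898 0.1319] 0.1353 y [0.1758 0.2038]
top top 69 [0.4625 0.2139 0.1029] 0.1064 y [0.1418 0.2398]
```

Request:
{"api": "servo_tool", "payload": {
  "slide": [
    [0,0,-3.5],
    [0,0,-4],
    [0,0,-3],
    [0,0,0],
    [0,0,0],
    [0,0.3,0],
    [0,0.3,0],
    [0,0.3,0]
  ],
  "rotation": [
    [0,0,0],
    [0,0,0],
    [0,0,0],
    [0,0,0],
    [0,0,0],
    [0,0,0],
    [0,0,0],
    [0,0,0]
  ],
  "grip": [-1,-1,-1,-1,-1,-1,-1,-1]
}}

```text
clock: 17.55
tcp_pos: [0.4527, 0.0272, 0.2173]
tcp_rot: [2.273, 2.166, 0.003]
ft_force: [-0.1, -0.2, -0.4]
grip_width: 0.0007
gripper_force: 0.0
```

Request:
{"api": "servo_tool", "payload": {
  "slide": [
    [0,0.4,0],
    [0,0.4,0],
    [0,0.4,0],
    [0,0.3,0],
    [0.01,0.3,0.27],
    [0.02,0.27,0.27],
    [0.01,0.27,0.24],
    [0.02,0.27,0.24]
  ],
  "rotation": [
    [0,0,0],
    [0,0,0],
    [0,0,0],
    [0,0,0],
    [0,0,0],
    [0,0,0],
    [0,0,0],
    [0,0,0]
  ],
  "grip": [-1,-1,-1,-1,-1,-1,-1,-1]
}}

```text
clock: 18.35
tcp_pos: [0.4525, 0.0508, 0.2263]
tcp_rot: [2.275, 2.164, -0.005]
ft_force: [0.6, -5.0, 0.8]
grip_width: 0.0008
gripper_force: 2.7
```

Request:
{"api": "servo_tool", "payload": {
  "slide": [
    [0.01,0.3,0.21],
    [0.02,0.3,0.21],
    [0.01,0.32,0.18],
    [0.02,0.32,0.18],
    [0.02,0.33,0.15],
    [0.02,0.34,0.14],
    [0.01,0.35,0.11],
    [0.02,0.35,0.11]
  ],
  "rotation": [
    [0,0,0],
    [0,0,0],
    [0,0,0],
    [0,0,0],
    [0,0,0],
    [0,0,0],
    [0,0,0],
    [0,0,0]
  ],
  "grip": [-1,-1,-1,-1,-1,-1,-1,-1]
}}

```text
clock: 19.15
tcp_pos: [0.4538, 0.0772, 0.2395]
tcp_rot: [2.275, 2.164, -0.004]
ft_force: [0.3, -5.1, 4.8]
grip_width: 0.0003
gripper_force: 2.5
```

Request:
{"api": "servo_tool", "payload": {
  "slide": [
    [0.02,0.36,0.08],
    [0.02,0.36,0.07],
    [0.02,0.25,0.03],
    [0.01,0.25,0.03],
    [0.01,0.24,0.02],
    [0.01,0.2,0.01],
    [0,0.2,0]
  ],
  "rotation": [
    [0,0,0],
    [0,0,0],
    [0,0,0],
    [0,0,0],
    [0,0,0],
    [0,0,0],
    [0,0,0]
  ],
  "grip": [-1,-1,-1,-1,-1,-1,-1]
}}

```text
clock: 19.85
tcp_pos: [0.4547, 0.0952, 0.2417]
tcp_rot: [2.273, 2.165, -0.006]
ft_force: [-0.2, -13.0, 7.8]
grip_width: 0.0007
gripper_force: 6.4
```

Request:
{"api": "servo_tool", "payload": {
  "slide": [
    [0,0.1,0],
    [0.01,0.1,0],
    [0,0.1,0],
    [0,0,0]
  ],
  "rotation": [
    [0,0,0],
    [0,0,0],
    [0,0,0],
    [0,0,0]
  ],
  "grip": [-1,-1,-1,-1]
}}

```text
clock: 20.25
tcp_pos: [0.4548, 0.0957, 0.2417]
tcp_rot: [2.274, 2.161, -0.011]
ft_force: [-0.7, -15.3, 10.6]
grip_width: 0.0002
gripper_force: 7.9
```

Request:
{"api": "servo_tool", "payload": {
  "slide": [
    [0,0,0.15],
    [0,0.05,0.15],
    [0,0.05,0]
  ],
  "rotation": [
    [0,0,0],
    [0,0,0],
    [0,0,0]
  ],
  "grip": [-1,-1,-1]
}}

```text
clock: 20.55
tcp_pos: [0.4539, 0.0959, 0.243]
tcp_rot: [2.276, 2.162, -0.015]
ft_force: [2.0, -17.1, -5.9]
grip_width: 0.0003
gripper_force: 8.2
```

```bash
python3 chk.py
```

```text
20.55 [0.4539 0.0959 0.243 ] [  2.  -17.1  -5.9]
wrist R 205 theta 0.054 rmax 0.0818
wrist tab 1086 [0.4637 0.1903 0.1304] 0.1315 y [0.1745 0.2056]
wrist top 1067 [0.4634 0.1661 0.1006] 0.1016 y [0.1407 0.23  ]
scene L 14 theta 0.047 rmax 0.0772
scene R 33 theta 0.078 rmax 0.0812
scene tab 67 [0.4595 0.1899 0.1311] 0.1337 y [0.1744 0.2044]
scene top 118 [0.4606 0.2105 0.1017] 0.1042 y [0.1403 0.2397]
top tab 31 [0.4619 0.1902 0.1306] 0.1346 y [0.1758 0.2044]
top top 34 [0.4627 0.2274 0.1022] 0.1075 y [0.2119 0.2397]
```

The cassette has gone down by about 5 mm, and the lever is pushing against its stop. I back off and check.

Request:
{"api": "servo_tool", "payload": {
  "slide": [
    [0,-0.8,0],
    [0,-1.5,0],
    [0,-2.5,0],
    [0,0,4],
    [0,-4,4],
    [0,-4,0],
    [0,0,0],
    [0,0,0]
  ],
  "rotation": [
    [0,0,0],
    [0,0,0],
    [0,0,0],
    [0,0,0],
    [0,0,0],
    [0,0,0],
    [0,0,0],
    [0,0,0]
  ],
  "grip": [-1,-1,-1,-1,-1,-1,-1,-1]
}}

```text
clock: 21.5
tcp_pos: [0.4551, -0.0213, 0.32]
tcp_rot: [-2.275, -2.166, -0.003]
ft_force: [-0.2, 0.3, -0.2]
grip_width: 0.0008
gripper_force: 0.0
```

```bash
python3 chk.py
python3 - <<'E'
from h import *
p,d=bot.read_camera("scene"); a=cv2.resize(p[200:300,190:340],(780,520),interpolation=cv2.INTER_CUBIC); 
w,dw=bot.read_camera("wrist"); np.savez("w9.npz",d=dw,p=w)
P=world(bot.camera_info("wrist"),dw).reshape(-1,3)
for nm,py,s in(("L",.2694,1),("R",.1096,-1)):
    q=P[(abs(P[:,0]-(.459+.05*s*.08))<.012)&(abs(P[:,1]-py)<.03)&(P[:,2]>.12)&(P[:,2]<.18)]
    for z in(.13,.14,.15,.16,.165):
        g=q[abs(q[:,2]-z)<.005]
        if len(g)>3: print(nm,z,len(g),np.percentile(s*(g[:,1]-py),[2,50,98]).round(4))
cv2.imwrite("pics/end.png",cv2.convertScaleAbs(a,alpha=1.3,beta=15))
E
```

```text
21.5 [ 0.4551 -0.0213  0.32  ] [-0.2  0.3 -0.2]
wrist R 399 theta 0.082 rmax 0.0754
scene L 15 theta 0.047 rmax 0.0769
scene R 16 theta 0.072 rmax 0.0782
scene tab 72 [0.4597 0.1898 0.1315] 0.1342 y [0.1742 0.2044]
scene top 123 [0.46   0.2111 0.1024] 0.1049 y [0.1406 0.2397]
top R 20 theta 0.084 rmax 0.0784
top tab 31 [0.4618 0.1899 0.1316] 0.1337 y [0.1758 0.2038]
top top 67 [0.4624 0.2117 0.1017] 0.1073 y [0.1421 0.2397]
R 0.13 65 [0.004  0.0052 0.0057]
R 0.14 42 [0.0043 0.0054 0.0059]
R 0.15 113 [0.004  0.0062 0.0069]
R 0.16 580 [-0.0021  0.0032  0.0067]
R 0.165 595 [-0.0021  0.0027  0.0066]
```

View pics/end.png

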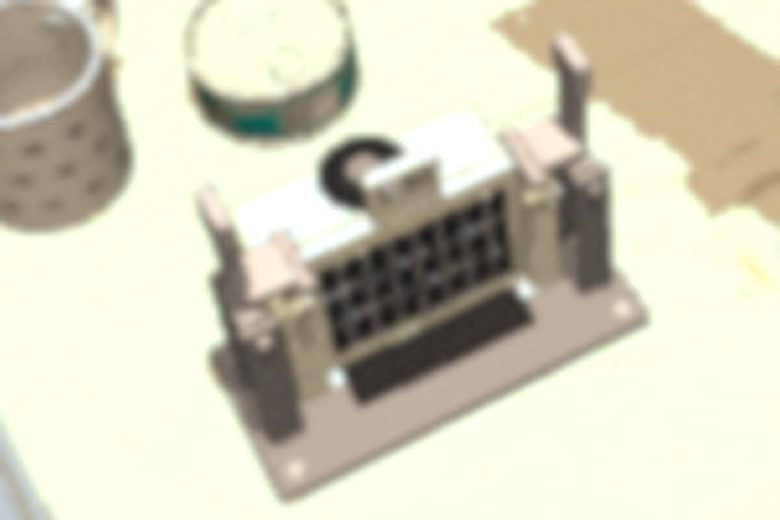

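```bash
cat > fit.py <<'E'
from h import *
i=bot.camera_info("wrist"); p,d=bot.read_camera("wrist"); P=world(i,d).reshape(-1,3)
for nm,py,s in(("L",.2694,1),("R",.1096,-1)):
    q=P[(abs(P[:,0]-(.459+.05*s*.08))<.011)&(abs(P[:,1]-py)<.014)&(P[:,2]>.112)&(P[:,2]<.18)]
    v=s*((q[:,1]-.1895)*.9988+(q[:,0]-.459)*.05)-.08
    f=(v>.001)&(q[:,2]<.16)&(q[:,2]>.118)
    e=q[:,2]>.159
    if f.sum()>8:
        for _ in range(3):
            k=np.polyfit(q[f,2]-.09,v[f],1); f=f&(abs(v-np.polyval(k,q[:,2]-.09))<.0015)
        print(nm,"face slope",k.round(4),f.sum(),np.percentile(q[f,2],[0,100]).round(3))
    if e.sum()>8: print(nm,"end",e.sum(),np.percentile(v[e],[1,50,99]).round(4),np.percentile(q[e,2],[50,98]).round(4))
E
python3 fit.py
```

```text
R face slope [0.0285 0.0038] 306 [0.118 0.16 ]
R end 581 [-0.0022  0.0025  0.0065] [0.164  0.1659]
```

Request:
{"api": "servo_tool", "payload": {
  "slide": [
    [0,4.5,0.3],
    [0,4.5,0.3],
    [0,4.5,0.3],
    [0,4.5,0.3],
    [0,4.5,0.3],
    [0,4.5,0],
    [0,4.5,0],
    [0,0,0],
    [0,0,0],
    [0,0,0]
  ],
  "rotation": [
    [0,0,0],
    [0,0,0],
    [0,0,0],
    [0,0,0],
    [0,0,0],
    [0,0,0],
    [0,0,0],
    [0,0,0],
    [0,0,0],
    [0,0,0]
  ],
  "grip": [-1,-1,-1,-1,-1,-1,-1,-1,-1,-1]
}}

```text
clock: 22.8
tcp_pos: [0.4549, 0.2921, 0.3346]
tcp_rot: [2.274, 2.166, -0.002]
ft_force: [-1.4, -0.2, 0.4]
grip_width: 0.0004
gripper_force: 0.0
```

```bash
python3 fit.py; python3 chk.py
```

```text
L face slope [0.0429 0.0033] 263 [0.119 0.16 ]
L end 41 [0.0013 0.006  0.0071] [0.1611 0.1638]
22.85 [0.4551 0.2918 0.3347] [ 0.4 -0.5 -0.7]
wrist L 189 theta 0.099 rmax 0.0728
scene L 14 theta 0.049 rmax 0.0757
scene R 17 theta 0.066 rmax 0.0779
scene tab 69 [0.4596 0.1894 0.1318] 0.1347 y [0.1744 0.2039]
scene top 122 [0.4604 0.2112 0.1026] 0.1051 y [0.1404 0.2392]
top R 21 theta 0.084 rmax 0.0801
top tab 30 [0.4618 0.1899 0.1316] 0.1342 y [0.1756 0.2036]
top top 66 [0.4623 0.2122 0.102 ] 0.1067 y [0.1421 0.2397]
```

Both levers measure 0.03 to 0.04 rad. That is within tolerance, but I give each one a firm, gentle check push.

Request:
{"api": "servo_tool", "payload": {
  "slide": [
    [0.5,2,0],
    [0.5,0,0],
    [0,0,-4],
    [0,0,-3.5],
    [0,0,-1.6],
    [0,0,0],
    [0,-1,0],
    [0,-1,0],
    [0,-0.5,0],
    [0,-0.2,0],
    [0,0,0]
  ],
  "rotation": [
    [0,0,0],
    [0,0,0],
    [0,0,0],
    [0,0,0],
    [0,0,0],
    [0,0,0],
    [0,0,0],
    [0,0,0],
    [0,0,0],
    [0,0,0],
    [0,0,0]
  ],
  "grip": [-1,-1,-1,-1,-1,-1,-1,-1,-1,-1,-1]
}}

```text
clock: 24.1
tcp_pos: [0.4653, 0.2858, 0.2447]
tcp_rot: [2.275, 2.166, 0.002]
ft_force: [0.4, -0.7, 0.5]
grip_width: 0.0003
gripper_force: 0.0
```

Request:
{"api": "servo_tool", "payload": {
  "slide": [
    [0,-0.15,0],
    [0,-0.15,0],
    [0,-0.1,0],
    [0,-0.1,0],
    [0,-0.1,0],
    [0,0,0]
  ],
  "rotation": [
    [0,0,0],
    [0,0,0],
    [0,0,0],
    [0,0,0],
    [0,0,0],
    [0,0,0]
  ],
  "grip": [-1,-1,-1,-1,-1,-1]
}}

```text
clock: 24.7
tcp_pos: [0.4648, 0.2819, 0.2443]
tcp_rot: [-2.272, -2.167, -0.004]
ft_force: [-0.6, 6.0, -0.5]
grip_width: 0.0005
gripper_force: 2.5
```

Request:
{"api": "servo_tool", "payload": {
  "slide": [
    [0,-0.1,0],
    [0,-0.1,0],
    [0,-0.1,0],
    [0,-0.1,0],
    [0,0,0]
  ],
  "rotation": [
    [0,0,0],
    [0,0,0],
    [0,0,0],
    [0,0,0],
    [0,0,0]
  ],
  "grip": [-1,-1,-1,-1,-1]
}}

```text
clock: 25.2
tcp_pos: [0.4647, 0.2804, 0.2445]
tcp_rot: [-2.268, -2.167, -0.01]
ft_force: [-0.5, 10.6, -3.7]
grip_width: 0.0
gripper_force: 5.1
```

Request:
{"api": "servo_tool", "payload": {
  "slide": [
    [0,-0.15,0],
    [0,-0.15,0],
    [0,-0.1,0],
    [0,0,0]
  ],
  "rotation": [
    [0,0,0],
    [0,0,0],
    [0,0,0],
    [0,0,0]
  ],
  "grip": [-1,-1,-1,-1]
}}

```text
clock: 25.6
tcp_pos: [0.4645, 0.2796, 0.2445]
tcp_rot: [-2.264, -2.166, -0.018]
ft_force: [0.3, 16.5, -8.3]
grip_width: 0.0007
gripper_force: 8.2
```

```bash
python3 chk.py|grep tab
```

```text
wrist tab 237 [0.4621 0.1957 0.1304] 0.1313 y [0.1811 0.206 ]
scene tab 63 [0.4598 0.1906 0.1318] 0.1337 y [0.1754 0.2042]
```

The lever doesn't move at 16.5 N and the cassette is about 11.5 mm up, so it is at its stop. I retract clear and hand in.

Request:
{"api": "servo_tool", "payload": {
  "slide": [
    [0,0.8,0],
    [0,1.5,0],
    [0,2,0],
    [0,0,4],
    [0,0,4],
    [0,0,0],
    [0,0,0],
    [0,0,0]
  ],
  "rotation": [
    [0,0,0],
    [0,0,0],
    [0,0,0],
    [0,0,0],
    [0,0,0],
    [0,0,0],
    [0,0,0],
    [0,0,0]
  ],
  "grip": [-1,-1,-1,-1,-1,-1,-1,-1]
}}

```text
clock: 26.55
tcp_pos: [0.4645, 0.3143, 0.3229]
tcp_rot: [2.274, 2.167, -0.004]
ft_force: [0.6, -1.3, -0.1]
grip_width: 0.0007
gripper_force: 0.0
```

```bash
python3 chk.py && python3 fit.py && python3 -c "
from plant import bot
print(bot.job_done())"
```

```text
26.55 [0.4645 0.3143 0.3229] [ 0.6 -1.3 -0.1]
wrist tab 49 [0.4601 0.1809 0.1304] 0.1317 y [0.1742 0.1874]
wrist top 35 [0.4589 0.1449 0.1009] 0.1024 y [0.1405 0.1507]
scene R 14 theta 0.079 rmax 0.0777
scene tab 72 [0.4596 0.1897 0.1316] 0.1344 y [0.1746 0.2039]
scene top 120 [0.4605 0.2109 0.1024] 0.1054 y [0.1421 0.2398]
top R 21 theta 0.084 rmax 0.0783
top tab 30 [0.4618 0.1886 0.1326] 0.1343 y [0.1759 0.2013]
top top 66 [0.4623 0.2131 0.1018] 0.1068 y [0.1421 0.2397]
the job is handed in; nothing more can be done
None
```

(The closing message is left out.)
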